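# Riddle punching slugs out of a basket of pipe fittings

## Robot

A 7-joint arm with a two-finger parallel gripper is mounted at the origin on a cart in front of the work surface, level with it; the furniture and walls round the work are solid. World frame = base frame: x ahead of the robot, y to its left, z up, the work surface at z = 0. Lengths are in m, angles in degrees, forces in N, time in s.
With the tool pointing down it reaches from about 0.425 to 0.875 m from the base axis. Payload 4.7 kg.
Tool frame: the origin (TCP) lies midway between the tips of the shut fingers; the grasp point (between the pads) lies 19 mm behind it (env.grip_depth is the distance from the TCP to the grasp point, in m); z points along the fingers, y is the direction in which the jaws open and shut (so a half turn about z gives the same grasp; the last joint's range is limited). The gripper opens to 85 mm and grips with 20 to 120 N. Pads are 22 mm wide; open, the fingers measure 114 mm over their backs; the gripper's body (76 mm by 85 mm) begins 54 mm behind the grasp point. The pads swing forward as they close: fully open they stand 13 mm farther back than shut.
Start: joints at [74.261, 18.392, -4.016, 83.108, 1.295, 78.541, -3.26], TCP at [0.185, -0.623, 0.231] pointing down, gripper open.
Joint ranges: [-163.93, 163.93], [-17.29, 119.83], [-79.2, 71.16], [3.27, 140.29], [-89.18, 269.18], [5.43, 117.66], [-154.24, 154.24]. Speed limits (degrees/s): [147.25, 147.25, 180, 180, 180, 180, 180].

## Interface

Orientations are given as a 3x3 rotation matrix whose columns are the frame's x, y, z axes.
In Python, from bench import env, cams, finder gives the robot as it stands. The module is installed in compiled form; this text tells all that it offers.
- The arm moves only by the shell command python3 -m creep 'ROWS' [FORCE]. ROWS is a JSON object of lists of equal length, an entry for each row: "slide": the shift along the tool's x, y, z in m, a list of three; "twist": the turn, a rotation vector about the tool's x, y, z in degrees, a list of three; "hand": the closure, from -1 (fully open) to 1 (shut). A call has 1 to 8 rows; each row shifts and turns the pose as measured when the row begins, along the tool's axes as they then stand; what a row does not reach is not made up. A row lasts 1/12 s, in which the tool goes at most 41.7 mm and 7.16 degrees, less where a joint would pass 70% of its speed; a pose out of reach is approached as far as the arm can. A call is refused whole if a number of a shift passes 0.0417 or a number of a turn 7.16, either way. A call with a gripper value outside its range is refused whole. The fingers move at their own pace and stop on an object; FORCE is the grip in N (left out, the last holds). Time passes only in rows, so rows that do not move let the fingers close. It gives the time, the measured TCP pose, the force and the opening at its end, in the units of the state.
- env.state(): the state, without advancing time (a new reading comes with each control period).
- cams.read_camera(name): name is "scene" or "top"; returns (picture, depth): 480x640x3 uint8, red, green, blue; 480x640 float32, m along the optical axis (not along the pixel's ray), 0 where there is no reading.
- cams.camera_model(name): a dict with "fx", "fy", "cx", "cy" (pixels), "rvec" (rotation vector, rad) and "tvec" (3), from world to camera coordinates, as OpenCV has them. Camera axes: x right, y down, z forward; pixel columns grow to the right and rows downward; lengths in m; the calibration is good to about 2 mm. A picture is of the moment at which its call begins. camera_model takes no time and is no camera call.
- env.close_job(): hands the job in, once; it reports no verdict.
Trained networks look in the newest picture that a camera, given by its name, has taken for a name from the list of things; names that differ only in an ending like _2 or _b are one class to them, and where a whole thing is asked for, a point or a joint stands for the part that bears it (a point fixed in the world has none). Each returns a list of dicts, best first, with "conf" (0 to 1); they miss things now and then, are a little off and sometimes report something else, mostly with a low value. They report only what shows in the picture. A call takes as long as a camera call. They do not tell look-alikes from the thing itself.
- finder.find_in(camera, label): "location" ([column, row] in pixels, amid what is visible of it).
- finder.spot_point(camera, label): "location" ([column, row] in pixels: a listed point, or the origin of a listed thing).
The state is a dict: "time": time; "qpos": joint angles; "qd": joint speeds; "tau": joint torques, N m; "tcp_pos": TCP position; "tool_rot": TCP orientation; "contact_force": force on the tool from outside, world axes, zero at the start; "moment": the same for the moment, N m; "finger_gap": finger opening in m.
Only numpy, scipy, OpenCV 4.12 (cv2) and the standard library are available. Lean on these libraries where they do the work, as an engineer would, in place of code of your own. Each camera call takes 0.05 s, during which the arm holds its last target. There are 200 camera calls.

## Task

Pick up the riddle basket by its red grip and, over the steel scrap tray, shake it and lean it back so that all five brass slugs slide onto the grate and drop through into the tray while the three pipe fittings stay in the basket. Then tip the fittings out over the mouth into the green parts bin, and set the empty basket down upright in the middle of its rubber mat. Leave the spray can, the flux tin and the mug alone, and let no fitting fall into the scrap tray.

Things in the scene. Friction and masses are not known exactly. Their poses are not given: they have to be found in the camera images.
- basket: riddle basket: bright steel scoop 200 x 130 mm, loose, 0.26 kg, 0.8 kg full; origin: centre of its underside; x along its length, z up. Open pouring mouth at its -x end (towards the robot within about 35 degrees). Side and rear walls 54 mm high round the grate, side walls 36 mm along the plain sheet, 122 mm wide inside. Contents slide on it at slopes over 25 to 40 degrees, less if shaken
- basket_grip (a point): middle of the basket's rigid red grip: a flat bar 14 mm thick (along the basket's x), 24 mm high, 100 mm long along the basket's y, bridging the basket; its middle is 115 mm above the basket's origin. Free below it down to about 72 mm above the origin
- basket_mouth (a point): middle of the edge of the mouth: 97 mm along -x and 19 mm above the basket's origin. Behind it a 17 mm lip slopes down 20 degrees to the plain sheet
- basket_sheet (a point): middle of the plain sheet floor, 43 mm along -x and 13 mm above the basket's origin; the sheet runs from x = -80 to -6 mm in the basket's frame
- basket_grate (a point): middle of the grate, 45 mm along +x and 12 mm above the basket's origin: four 8 mm round rods along x with 18 mm gaps, from x = -6 to +96 mm, rear wall behind
- mat: black rubber mat, 250 x 180 x 4 mm, fixed, the basket's place; origin: centre of its underside; x along its 250 mm length, z up. Mat, tray and bin swap places from start to start
- tray: shallow grey-painted steel scrap tray with a dark rim, open on top, fixed, 220 (x) x 180 (y) x 50 mm high, walls 3 mm; origin: centre of its underside, z up
- bin: green plastic parts bin, open on top, fixed, 220 (x) x 180 (y) x 65 mm high, walls 4 mm; origin: centre of its underside, z up
- cabinet_corner (a point): near right corner, at bench height, of the space filled by the fixed grey drawer cabinet and its half-open drawers, which do not move: it reaches from there away from the robot (+x) and to the left (+y), 262 mm high
- tee_a: brass pipe tee, 64 x 53 x 34 mm, loose, in the basket on the grate; origin: centre of its underside as it stands at the start
- elbow_a: grey steel pipe elbow, a 90 degree bend of 42 mm tube, 59 x 83 x 42 mm, loose, in the basket on the grate; origin: centre of its underside as it lies at the start
- nipple_a: grey threaded pipe nipple, 27 mm diameter, 70 mm long along its y, loose, in the basket on the plain sheet; origin: on its surface, mid-length, underneath at the start
- slug_1: brass punching slug: a solid disc 14 mm in diameter, 7 mm thick, loose, in the basket on the plain sheet at the start; origin: centre of one flat face
- slug_2: brass punching slug: a solid disc 14 mm in diameter, 7 mm thick, loose, in the basket on the plain sheet at the start; origin: centre of one flat face
- slug_3: brass punching slug: a solid disc 14 mm in diameter, 7 mm thick, loose, in the basket on the plain sheet at the start; origin: centre of one flat face
- slug_4: brass punching slug: a solid disc 14 mm in diameter, 7 mm thick, loose, in the basket on the plain sheet at the start; origin: centre of one flat face
- slug_5: brass punching slug: a solid disc 14 mm in diameter, 7 mm thick, loose, in the basket on the plain sheet at the start; origin: centre of one flat face
- spray_can: spray can, green and grey with a red cap, 65 mm diameter, 196 mm tall, loose, a bystander to be left alone; origin: centre of its underside, z up
- flux_tin: blue round tin, 77 mm diameter, 39 mm tall, loose, a bystander to be left alone; origin: centre of its underside, z up
- mug: blue-grey mug, 85 mm diameter with a handle to 115 mm, 88 mm tall, loose, a bystander to be left alone; origin: centre of its underside, z up
Things that resemble listed ones, but are neither listed nor needed, are in the scene too. Leave any purple look-alike of the nipple_a alone.

How it is judged (in metres and radians):
On the way, in this order (a step that is already met when the one before it is completed fails the run):
1. all five slugs lie in the steel tray and all three fittings are still in the basket (x of slug_1 in the frame of tray between -0.108 and 0.108 m and y of slug_1 in the frame of tray between -0.088 and 0.088 m and z of slug_1 in the frame of tray between -0.005 and 0.05 m and x of slug_2 in the frame of tray between -0.108 and 0.108 m and y of slug_2 in the frame of tray between -0.088 and 0.088 m and z of slug_2 in the frame of tray between -0.005 and 0.05 m and x of slug_3 in the frame of tray between -0.108 and 0.108 m and y of slug_3 in the frame of tray between -0.088 and 0.088 m and z of slug_3 in the frame of tray between -0.005 and 0.05 m and x of slug_4 in the frame of tray between -0.108 and 0.108 m and y of slug_4 in the frame of tray between -0.088 and 0.088 m and z of slug_4 in the frame of tray between -0.005 and 0.05 m and x of slug_5 in the frame of tray between -0.108 and 0.108 m and y of slug_5 in the frame of tray between -0.088 and 0.088 m and z of slug_5 in the frame of tray between -0.005 and 0.05 m and x of tee_a in the frame of basket between -0.105 and 0.105 m and y of tee_a in the frame of basket between -0.064 and 0.064 m and z of tee_a in the frame of basket between 0 and 0.095 m and x of elbow_a in the frame of basket between -0.105 and 0.105 m and y of elbow_a in the frame of basket between -0.064 and 0.064 m and z of elbow_a in the frame of basket between 0 and 0.095 m and x of nipple_a in the frame of basket between -0.105 and 0.105 m and y of nipple_a in the frame of basket between -0.064 and 0.064 m and z of nipple_a in the frame of basket between 0 and 0.095 m), for 0.2 s.
2. all three fittings lie in the green bin (x of tee_a in the frame of bin between -0.107 and 0.107 m and y of tee_a in the frame of bin between -0.087 and 0.087 m and z of tee_a in the frame of bin between -0.005 and 0.09 m and x of elbow_a in the frame of bin between -0.107 and 0.107 m and y of elbow_a in the frame of bin between -0.087 and 0.087 m and z of elbow_a in the frame of bin between -0.005 and 0.09 m and x of nipple_a in the frame of bin between -0.107 and 0.107 m and y of nipple_a in the frame of bin between -0.087 and 0.087 m and z of nipple_a in the frame of bin between -0.005 and 0.09 m), for 0.2 s.
At the end, for the whole second after the job is handed in: All five slugs lie within the walls of the steel tray, the tee, the elbow and the nipple lie within the walls of the green bin, and the basket stands still and upright (within 0.08 rad) on the mat, its origin within 40 mm of the mat's centre in the horizontal and under 12 mm above the bench (all of step 2 and x of slug_1 in the frame of tray between -0.108 and 0.108 m and y of slug_1 in the frame of tray between -0.088 and 0.088 m and z of slug_1 in the frame of tray between -0.005 and 0.05 m and x of slug_2 in the frame of tray between -0.108 and 0.108 m and y of slug_2 in the frame of tray between -0.088 and 0.088 m and z of slug_2 in the frame of tray between -0.005 and 0.05 m and x of slug_3 in the frame of tray between -0.108 and 0.108 m and y of slug_3 in the frame of tray between -0.088 and 0.088 m and z of slug_3 in the frame of tray between -0.005 and 0.05 m and x of slug_4 in the frame of tray between -0.108 and 0.108 m and y of slug_4 in the frame of tray between -0.088 and 0.088 m and z of slug_4 in the frame of tray between -0.005 and 0.05 m and x of slug_5 in the frame of tray between -0.108 and 0.108 m and y of slug_5 in the frame of tray between -0.088 and 0.088 m and z of slug_5 in the frame of tray between -0.005 and 0.05 m and horizontal distance between basket and mat below 0.04 m and angle between basket's own z axis and vertical below 0.08 rad and height (world z) of basket below 0.012 m and linear speed of basket below 0.02 m/s); the robot touches nothing.
It fails at once if the spray can is shifted more than 30 mm or tipped over (distance of spray_can from where it was at the start of the episode above 0.03 m or angle between spray_can's own z axis and vertical above 0.5 rad).
It fails at once if the flux tin is shifted more than 30 mm or tipped over (distance of flux_tin from where it was at the start of the episode above 0.03 m or angle between flux_tin's own z axis and vertical above 0.5 rad).
It fails at once if the mug is shifted more than 30 mm or tipped over (distance of mug from where it was at the start of the episode above 0.03 m or angle between mug's own z axis and vertical above 0.5 rad).
It fails at once if a pipe fitting gets into the steel scrap tray ((x of tee_a in the frame of tray between -0.105 and 0.105 m and y of tee_a in the frame of tray between -0.085 and 0.085 m and z of tee_a in the frame of tray between -0.005 and 0.035 m) or (x of elbow_a in the frame of tray between -0.105 and 0.105 m and y of elbow_a in the frame of tray between -0.085 and 0.085 m and z of elbow_a in the frame of tray between -0.005 and 0.035 m) or (x of nipple_a in the frame of tray between -0.105 and 0.105 m and y of nipple_a in the frame of tray between -0.085 and 0.085 m and z of nipple_a in the frame of tray between -0.005 and 0.035 m)).
It also fails if it takes over 67 s, if anything falls off the work surface, if the arm or the gripper's body presses on something with over 40 N, if the wrist force passes 120 N, or if a joint passes its speed limit or range.

## Working session

There is one attempt and no reset: what is moved stays moved. The work goes in short steps, Python scripts to look and compute and a shell command to move; the robot and the scene stay as the last step left them, time stands still between calls to the robot, and variables do not carry over. Pictures are saved under pics/ and viewed, about 8 in all and at most 12, crops included, and the job is handed in when it is done.

```bash
mkdir -p pics; cat > h.py <<'E'
import numpy as np, cv2
from bench import env, cams, finder
def model(n):
    m=cams.camera_model(n); R=cv2.Rodrigues(np.array(m['rvec'],float))[0]; return m,R,np.array(m['tvec'],float).ravel()
def ray(n,px):
    m,R,t=model(n); d=np.array([(px[0]-m['cx'])/m['fx'],(px[1]-m['cy'])/m['fy'],1.]); return -R.T@t, R.T@d
def at_z(n,px,z):
    c,d=ray(n,px); return c+d*(z-c[2])/d[2]
def at_depth(n,px,dep):
    u,v=int(round(px[0])),int(round(px[1])); w=dep[max(v-1,0):v+2,max(u-1,0):u+2]; w=w[w>0]
    c,d=ray(n,px); return c+d*np.median(w) if len(w) else None
def proj(n,P):
    m,R,t=model(n); p=R@np.array(P,float)+t; return np.array([m['fx']*p[0]/p[2]+m['cx'],m['fy']*p[1]/p[2]+m['cy']])
def snap(n,name):
    im,d=cams.read_camera(n); cv2.imwrite(f'pics/{name}.png',im[:,:,::-1]); np.save(f'pics/{name}.npy',d); return im,d
E
python3 - <<'E'
from h import *
np.set_printoptions(precision=3,suppress=True)
for n in ('top','scene'):
    im,d=snap(n,n+'0')
    print(n,'cam',ray(n,(320,240)))
    for l in ['basket','basket_grip','basket_mouth','basket_sheet','basket_grate','mat','tray','bin','cabinet_corner','spray_can','flux_tin','mug','nipple_a','tee_a','elbow_a']:
        r=finder.spot_point(n,l)
        print(l,[(np.round(x['location']),round(x['conf'],2),at_depth(n,x['location'],d)) for x in r[:3]])
a=cv2.imread('pics/top0.png');
s=env.state(); print(s['time'],s['tcp_pos'],s['tool_rot'],s['finger_gap'],s['qpos'])
E
```

```text
top cam (array([0.318, 0.017, 1.251]), array([ 0.17 , -0.013, -0.985]))
basket [(array([198., 279.]), 0.7, array([0.411, 0.34 , 0.017])), (array([202., 266.]), 0.56, array([0.449, 0.328, 0.018]))]
basket_grip [(array([191., 258.]), 0.56, array([0.455, 0.331, 0.13 ]))]
basket_mouth [(array([197., 298.]), 0.91, array([0.359, 0.341, 0.004]))]
basket_sheet [(array([199., 279.]), 0.68, array([0.412, 0.335, 0.017])), (array([204., 262.]), 0.55, array([0.449, 0.302, 0.115]))]
basket_grate [(array([198., 240.]), 0.59, array([0.518, 0.336, 0.049])), (array([205., 248.]), 0.55, array([0.494, 0.316, 0.055]))]
mat [(array([204., 265.]), 0.81, array([0.453, 0.326, 0.011]))]
tray [(array([336., 226.]), 0.96, array([ 0.577, -0.046,  0.003])), (array([204., 246.]), 0.55, array([0.5  , 0.32 , 0.051]))]
bin [(array([443., 283.]), 0.75, array([ 0.417, -0.353,  0.003]))]
cabinet_corner [(array([296., 172.]), 0.83, array([0.727, 0.073, 0.027]))]
spray_can [(array([416., 192.]), 0.61, array([ 0.662, -0.262,  0.075]))]
flux_tin [(array([230., 196.]), 0.6, array([0.648, 0.258, 0.04 ])), (array([200., 263.])
[... 1727 characters left out ...]
52, 0.235, 0.04 ]))]
mug [(array([289., 256.]), 0.9, array([ 0.378, -0.016,  0.056]))]
nipple_a [(array([351., 221.]), 0.57, array([0.598, 0.104, 0.026])), (array([320., 359.]), 0.57, array([ 0.428, -0.351,  0.003])), (array([275., 301.]), 0.5, array([ 0.316, -0.149,  0.022]))]
tee_a [(array([319., 168.]), 0.72, array([0.523, 0.337, 0.034])), (array([291., 175.]), 0.33, array([0.42 , 0.332, 0.018]))]
elbow_a [(array([318., 183.]), 0.73, array([0.509, 0.26 , 0.051])), (array([306., 175.]), 0.3, array([0.473, 0.323, 0.022]))]
1.6 [ 0.185 -0.623  0.231] [[ 0.959  0.285 -0.   ]
 [ 0.285 -0.959 -0.   ]
 [-0.     0.    -1.   ]] 0.08544565910010217 [74.26  18.393 -4.016 83.109  1.295 78.542 -3.26 ]
```

```bash
python3 - <<'E'
from h import *
a=cv2.imread('pics/top0.png')
c=cv2.resize(a[200:330,140:270],(600,600),interpolation=cv2.INTER_CUBIC)
cv2.imwrite('pics/crop0.png',c)
E
```

```text
(no output)
```

View pics/top0.png

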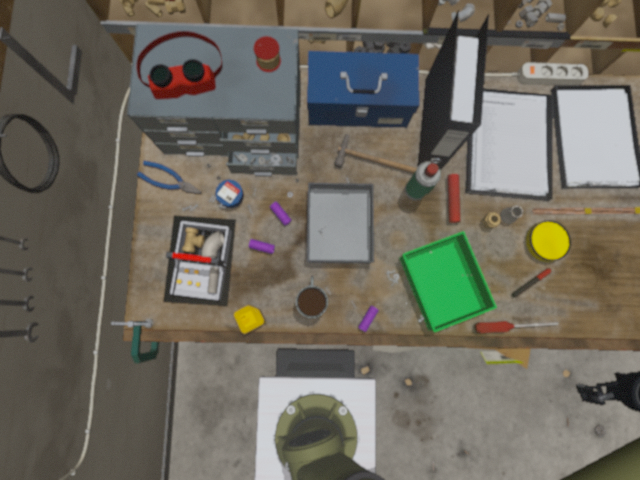

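View pics/crop0.png

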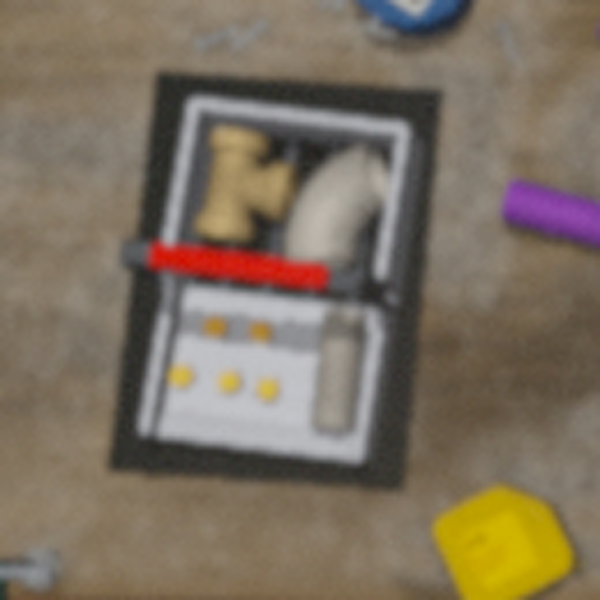

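```bash
python3 - <<'E'
from h import *
np.set_printoptions(precision=3,suppress=True)
for n in ('top','scene'):
    im=cv2.imread(f'pics/{n}0.png').astype(int); d=np.load(f'pics/{n}0.npy')
    b,g,r=im[...,0],im[...,1],im[...,2]
    m,R,t=model(n); v,u=np.mgrid[:480,:640]
    P=np.stack([(u-m['cx'])/m['fx']*d,(v-m['cy'])/m['fy']*d,d],-1); W=(P-t)@R
    def near(c,s): return (np.hypot(W[...,0]-c[0],W[...,1]-c[1])<s)&(d>0)
    red=(r>140)&(g<90)&(b<90)&near((.455,.33),.12)
    pts=W[red]; pts=pts[(pts[:,2]>.10)&(pts[:,2]<.15)]
    rc=cv2.minAreaRect((pts[:,:2]*1000).astype(np.float32)); print(n,'grip',len(pts),pts.mean(0),np.median(pts[:,2]),rc)
    # white/steel basket walls: bin green; mat dark; tray rim
    gr=(g>130)&(r<90)&(b<110)&near((.42,-.35),.2)
    pts=W[gr]; top=pts[pts[:,2]>.055]
    print('bin',cv2.minAreaRect((top[:,:2]*1000).astype(np.float32)),len(top))
    mt=near((.46,.325),.2)&(W[...,2]<.012)&(W[...,2]>-.005)&(r<75)&(g<75)&(b<75)
    k=cv2.morphologyEx(mt.astype(np.uint8),cv2.MORPH_OPEN,np.ones((2,2)))>0
    print('mat',cv2.minAreaRect((W[k][:,:2]*1000).astype(np.float32)),k.sum())
    tr=near((.577,-.046),.17)&(W[...,2]>.035)&(W[...,2]<.06)
    print('tray',cv2.minAreaRect((W[tr][:,:2]*1000).astype(np.float32)),tr.sum())
    bk=near((.455,.33),.15)&(W[...,2]>.02)&(W[...,2]<.075)
    print('bk',cv2.minAreaRect((W[bk][:,:2]*1000).astype(np.float32)),bk.sum())
E
```

```text
top grip 199 [0.459 0.331 0.13 ] 0.12986924631754432 ((458.945068359375, 331.5818176269531), (99.37320709228516, 13.897567749023438), 84.4531478881836)
bin ((419.0008239746094, -350.4669189453125), (225.82676696777344, 186.62973022460938), 21.70462989807129) 644
mat ((456.5505676269531, 218.8154296875), (422.0623779296875, 248.0859832763672), 85.85931396484375) 1423
tray ((577.5897827148438, -54.20849609375), (226.8884735107422, 184.8435516357422), 0.16502457857131958) 753
bk ((458.0683898925781, 295.418212890625), (202.5653533935547, 200.6230010986328), 84.22799682617188) 2127
scene grip 89 [0.46  0.33  0.132] 0.13178034178998527 ((459.86029052734375, 328.7555847167969), (102.91746520996094, 10.663689613342285), 83.32408142089844)
bin ((420.5695495605469, -350.35137939453125), (225.63961791992188, 190.1256103515625), 22.014781951904297) 577
mat ((502.3798828125, -253.00909423828125), (290.92901611328125, 1365.5926513671875), 1.419181227684021) 613
tray ((557.6865234375, -29.285308837890625), (270.5758972167969, 245.18426513671875), 3.2567625045776367) 704
bk ((470.4812927246094, 297.52392578125), (207.20291137695312, 223.08055114746094), 84.11327362060547) 1497
```

View pics/scene0.png

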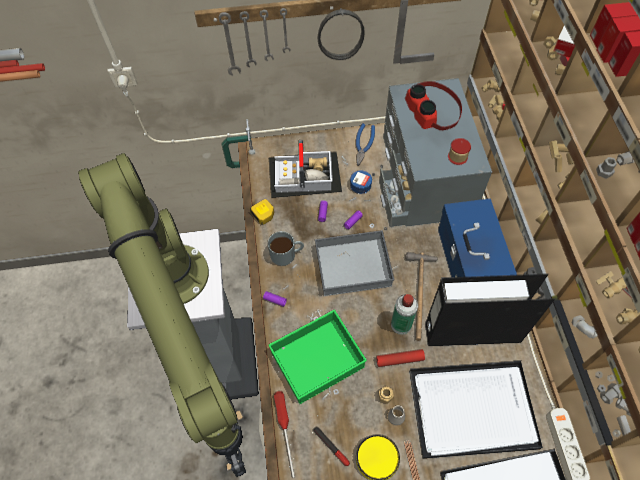

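Candidates for the grip: red grip (191,258), red bar (454,198), red cap (431,168), goggles (180,78). The top crop shows the riddle basket on the black mat with the red bar over it, at yaw about -5.5°, so I choose that one. Inside it are the tee, elbow, grey nipple and 5 slugs. Now I head for it.

```bash
python3 -m creep '{"slide":[[0.04,0,-0.005],[0.04,0,-0.005],[0.04,0,-0.005],[0.04,0,-0.005],[0.04,0,0],[0.04,0,0],[0.04,0,0],[0.04,0,0]],"twist":[[0,0,-4],[0,0,-4],[0,0,-4],[0,0,-4],[0,0,-4],[0,0,-4],[0,0,-4],[0,0,-4]],"hand":[-1,-1,-1,-1,-1,-1,-1,-1]}' 100
python3 -m creep '{"slide":[[0.04,0,0],[0.04,0,0],[0.04,0,0],[0.04,0,0],[0.04,0,0],[0.04,0,0],[0.04,0,0],[0.04,0,0]],"twist":[[0,0,-4],[0,0,-4],[0,0,-4],[0,0,-4],[0,0,-4],[0,0,-4],[0,0,-4],[0,0,-4]],"hand":[-1,-1,-1,-1,-1,-1,-1,-1]}'
python3 - <<'E'
from h import *
s=env.state();print(s['time'],s['tcp_pos'],s['tool_rot'],s['qpos'],s['contact_force'],s['finger_gap'])
print(at_z('top',(200,260.7),.004))
E
```

```text
time: 2.27
tcp_pos: [0.4532, -0.468, 0.2495]
tool_rot: [[0.665, 0.747, -0.007], [0.747, -0.665, -0.006], [-0.009, -0.001, -1.0]]
contact_force: [0.5, -0.3, -0.6]
finger_gap: 0.0854
time: 2.93
tcp_pos: [0.6046, -0.176, 0.2465]
tool_rot: [[0.14, 0.99, -0.003], [0.99, -0.14, -0.007], [-0.007, -0.002, -1.0]]
contact_force: [1.1, 0.2, 0.0]
finger_gap: 0.0852
2.9333 [ 0.60461795 -0.17597568  0.24648862] [[ 0.14022331  0.99011609 -0.00274862]
 [ 0.99009167 -0.14023973 -0.00716232]
 [-0.00747699 -0.00171706 -0.99997057]] [ 37.43773505  18.00328897 -30.0463052   84.09628176   9.46502076
  80.41697952  -1.04407394] [1.13126123 0.18289279 0.03444329] 0.08520287914189947
[0.46517038 0.33995426 0.004     ]
```

```bash
python3 -m creep '{"slide":[[0.037,-0.0165,0],[0.037,-0.0165,0],[0.037,-0.0165,0],[0.037,-0.0165,0],[0.037,-0.0165,0],[0.037,-0.0165,0],[0.037,-0.0165,0]],"twist":[[0,0,-0.4],[0,0,-0.4],[0,0,-0.4],[0,0,-0.4],[0,0,-0.4],[0,0,-0.3],[0,0,-0.3]],"hand":[-1,-1,-1,-1,-1,-1,-1]}'
python3 -m creep '{"slide":[[0.037,-0.0165,0],[0.037,-0.0165,0],[0.037,-0.0165,0],[0.037,-0.0165,0],[0.037,-0.0165,0],[0.03,-0.016,0.01],[0,0,0.02],[0,0,0]],"twist":[[0,0,0],[0,0,0],[0,0,0],[0,0,0],[0,0,0],[0,0,0],[0,0,0],[0,0,0]],"hand":[-1,-1,-1,-1,-1,-1,-1,-1]}'
python3 - <<'E'
from h import *
np.set_printoptions(precision=4,suppress=True)
s=env.state();p=np.array(s['tcp_pos']);R=np.array(s['tool_rot']);print(s['time'],p,s['qpos'])
a=np.radians(-5.5);y=np.array([np.cos(a),np.sin(a),0]);z=np.array([0,0,-1.]);T=np.stack([np.cross(y,z),y,z],1)
print('slide',R.T@(np.array([.459,.331,.100])-p),'twist',np.degrees(cv2.Rodrigues(R.T@T)[0].ravel()))
E
```

```text
time: 3.52
tcp_pos: [0.5199, 0.1032, 0.2448]
tool_rot: [[0.086, 0.996, 0.002], [0.996, -0.086, -0.005], [-0.005, 0.002, -1.0]]
contact_force: [0.8, 0.7, -0.4]
finger_gap: 0.0854
time: 4.18
tcp_pos: [0.4304, 0.3435, 0.2167]
tool_rot: [[0.072, 0.997, 0.011], [0.997, -0.072, 0.0], [0.001, 0.011, -1.0]]
contact_force: [0.0, -1.6, -1.2]
finger_gap: 0.0852
4.1833 [0.4304 0.3435 0.2167] [  4.8239  11.6082 -51.9362  97.5829   9.9     74.977  -53.212 ]
slide [-0.0105  0.0282  0.117 ] twist [ 0.6163 -0.0611  1.3432]
```

```bash
python3 -m creep '{"slide":[[-0.005,0.014,0.01],[-0.005,0.014,0.02],[0,0,0.02],[0,0,0.02],[0,0,0.015],[0,0,0]],"twist":[[0.3,0,0.7],[0.3,0,0.6],[0,0,0],[0,0,0],[0,0,0],[0,0,0]],"hand":[-1,-1,-1,-1,-1,-1]}'
python3 - <<'E'
from h import *
np.set_printoptions(precision=4,suppress=True)
s=env.state();p=np.array(s['tcp_pos']);R=np.array(s['tool_rot']);print(s['time'],p,s['qpos'])
a=np.radians(-5.5);y=np.array([np.cos(a),np.sin(a),0]);z=np.array([0,0,-1.]);T=np.stack([np.cross(y,z),y,z],1)
print('slide',R.T@(np.array([.459,.331,.100])-p),'twist',np.degrees(cv2.Rodrigues(R.T@T)[0].ravel()))
im,d=snap('scene','s1'); c=cv2.resize(im[100:220,230:390],(800,600),interpolation=cv2.INTER_CUBIC); cv2.imwrite('pics/s1c.png',c[:,:,::-1])
E
```

```text
time: 4.68
tcp_pos: [0.463, 0.3293, 0.1338]
tool_rot: [[0.1, 0.995, 0.006], [0.995, -0.1, 0.001], [0.002, 0.006, -1.0]]
contact_force: [-0.6, -1.0, -1.1]
finger_gap: 0.0857
4.6833 [0.463  0.3293 0.1338] [  3.6594  18.499  -49.0148 100.8999  15.2794  67.1574 -55.5487]
slide [ 0.0013 -0.0044  0.0338] twist [ 0.3476 -0.1023 -0.2251]
```

View pics/s1c.png

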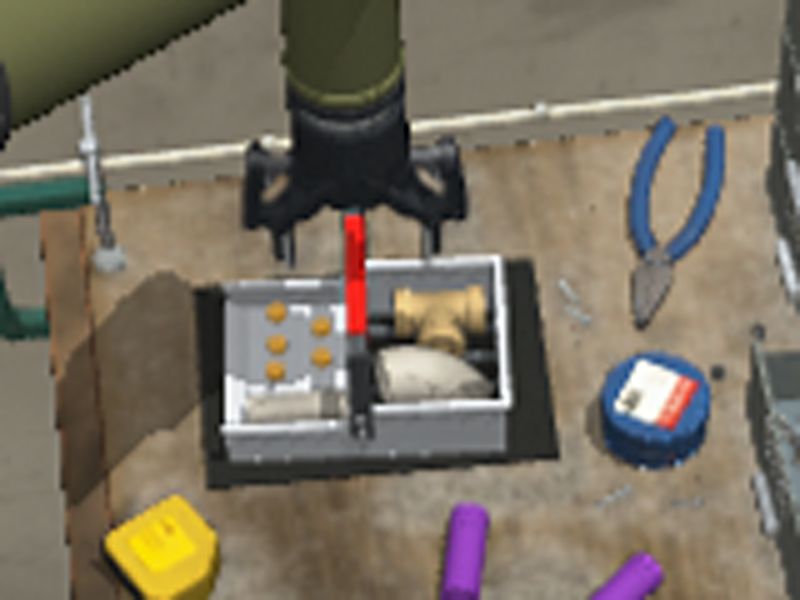

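The open fingers straddle the red bar at (355,270) in the crop, with the slugs left of it and the fittings right. I lower and close.

```bash
python3 -m creep '{"slide":[[0.001,-0.004,0.012],[0,0,0.012],[0,0,0.01],[0,0,0],[0,0,0],[0,0,0],[0,0,0],[0,0,0]],"twist":[[0.3,0,-0.2],[0,0,0],[0,0,0],[0,0,0],[0,0,0],[0,0,0],[0,0,0],[0,0,0]],"hand":[-1,-1,-1,-1,0.3,1,1,1]}' 110
python3 -m creep '{"slide":[[0,0,0],[0,0,0],[0,0,-0.005],[0,0,-0.01],[0,0,-0.02],[0,0,-0.02],[0,0,0]],"twist":[[0,0,0],[0,0,0],[0,0,0],[0,0,0],[0,0,0],[0,0,0],[0,0,0]],"hand":[1,1,1,1,1,1,1]}'
```

```text
time: 5.4
tcp_pos: [0.4631, 0.3317, 0.1032]
tool_rot: [[0.099, 0.995, 0.009], [0.995, -0.099, 0.005], [0.006, 0.008, -1.0]]
contact_force: [0.7, -0.3, -0.2]
finger_gap: 0.0387
time: 5.98
tcp_pos: [0.4574, 0.3283, 0.1561]
tool_rot: [[0.098, 0.995, -0.004], [0.995, -0.098, -0.002], [-0.002, -0.004, -1.0]]
contact_force: [0.7, 1.9, -7.5]
finger_gap: 0.0122
```

```bash
python3 -m creep '{"slide":[[0,0,-0.025],[0,0,-0.025],[0.0,0,-0.025],[-0.01,0,-0.025],[-0.02,0.005,-0.02],[-0.03,0.01,-0.01],[-0.03,0.01,0],[-0.03,0.01,0]],"twist":[[0,0,0],[0,0,0],[0,0,0],[0,0,0],[0,0,0],[0,0,0],[0,0,0],[0,0,0]],"hand":[1,1,1,1,1,1,1,1]}'
cat > kin.py <<'E'
from h import *
from scipy.spatial.transform import Rotation as Ro
from scipy.optimize import least_squares
import itertools
def fk(q,L,sg):
    h,L1,a1,L2,a2,L3=L; T=Ro.identity(); p=np.zeros(3)
    ax='zyzyzyz'; off={0:[0,0,h],2:[a1,0,L1],4:[a2,0,L2],6:[0,0,L3]}
    for i in range(7):
        T=T*Ro.from_euler(ax[i],sg[i]*q[i],degrees=True)
        if i==1: p=p  
        if i in off: p=p+T.apply(off[i])
    return p,T
E
python3 - <<'E'
from kin import *
s=env.state()
D=[([74.26,18.393,-4.016,83.109,1.295,78.542,-3.26],[.185,-.623,.231],[[.959,.285,0],[.285,-.959,0],[0,0,-1]]),
([37.43773505,18.00328897,-30.0463052,84.09628176,9.46502076,80.41697952,-1.04407394],[0.60461795,-0.17597568,0.24648862],[[.14022,.99012,-.00275],[.99009,-.14024,-.00716],[-.0075,-.0017,-1]]),
([3.6594,18.499,-49.0148,100.8999,15.2794,67.1574,-55.5487],[0.463,0.3293,0.1338],[[.1,.995,.006],[.995,-.1,.001],[.002,.006,-1]]),
(list(s['qpos']),list(s['tcp_pos']),s['tool_rot'])]
best=[]
for sg in itertools.product([1,-1],repeat=7):
    E=[fk(q,[0]*6,sg)[1].as_matrix().T@np.array(R) for q,p,R in D]
    e=sum(np.linalg.norm(Ro.from_matrix(E[0].T@x).as_rotvec()) for x in E[1:]); best.append((e,sg,E[0]))
best.sort(key=lambda b:b[0]); print([(b[0],b[1]) for b in best[:3]]); sg=best[0][1]; print(best[0][2].round(3))
f=lambda L:np.concatenate([fk(q,L,sg)[0]-p for q,p,R in D])
r=least_squares(f,[.3,.3,0,.3,0,.2]); print(r.x.round(4),np.abs(r.fun).max())
print(s['tcp_pos'],s['qpos'],s['contact_force'],s['finger_gap'])
E
```

```text
time: 6.65
tcp_pos: [0.4741, 0.2088, 0.2822]
tool_rot: [[0.078, 0.997, -0.018], [0.997, -0.078, -0.002], [-0.004, -0.018, -1.0]]
contact_force: [0.4, -0.8, -9.1]
finger_gap: 0.0121
[(np.float64(0.0004575048311863322), (-1, 1, -1, 1, -1, 1, -1)), (np.float64(0.06414454685983897), (-1, -1, -1, -1, -1, -1, -1)), (np.float64(0.8259565076342623), (-1, -1, -1, 1, -1, 1, -1))]
[[ 0. -1.  0.]
 [ 1.  0.  0.]
 [-0.  0.  1.]]
[-1.4309  0.6065 -0.0367  0.4944 -0.0512 -1.1243] 0.0227184375317373
[0.47408411 0.20883494 0.28224723] [ 18.54733554   4.66210352 -47.13366503  95.01896033   3.05394054
  82.78329167 -33.41261724] [ 0.38861547 -0.76693164 -9.1070774 ] 0.01208955640180948
```

```bash
python3 -m creep '{"slide":[[-0.03,0.0175,0],[-0.03,0.0175,0],[-0.03,0.0175,0],[-0.03,0.0175,0],[-0.03,0.0175,0],[-0.03,0.0175,0],[-0.03,0.0175,0],[-0.02,0.01,0]],"twist":[[0,0,0],[0,0,0],[0,0,0],[0,0,0],[0,0,0],[0,0,0],[0,0,0],[0,0,0]],"hand":[1,1,1,1,1,1,1,1]}'
python3 -m creep '{"slide":[[-0.01,0.006,0],[0,0,0]],"twist":[[0,0,0],[0,0,0]],"hand":[1,1]}'
cat > log.py <<'E'
from h import *
import json
s=env.state(); np.set_printoptions(precision=3,suppress=True)
open('log.jsonl','a').write(json.dumps([list(map(float,s['qpos'])),list(map(float,s['tcp_pos'])),np.array(s['tool_rot']).tolist()])+'\n')
R=np.array(s['tool_rot']);p=np.array(s['tcp_pos']);g=p-R[:,2]*.019
th=np.degrees(np.arctan2(R[2,1],-R[2,2])) # + = rear(+tool y) up
print('t',s['time'],'grip',g,'yaw y',np.degrees(np.arctan2(R[1,1],R[0,1])),'rear-up',th,'roll',np.degrees(np.arcsin(R[2,0])),'q',np.array(s['qpos']),'f',np.array(s['contact_force']),s['finger_gap'])
E
python3 log.py
```

```text
time: 7.32
tcp_pos: [0.5859, -0.0474, 0.27]
tool_rot: [[0.078, 0.996, -0.03], [0.997, -0.078, -0.011], [-0.013, -0.03, -0.999]]
contact_force: [-0.1, -0.8, -8.4]
finger_gap: 0.0121
time: 7.48
tcp_pos: [0.5912, -0.0674, 0.2654]
tool_rot: [[0.089, 0.995, -0.036], [0.996, -0.089, -0.013], [-0.017, -0.035, -0.999]]
contact_force: [-0.2, -1.3, -7.7]
finger_gap: 0.0121
t 7.4833 grip [ 0.592 -0.067  0.284] yaw y -5.124744603748906 rear-up -1.9843787033255544 roll -0.9512032945550488 q [ 32.302  15.413 -35.142  85.666   9.553  83.83   -8.339] f [-0.171 -1.286 -7.693] 0.012135792046558545
```

```bash
python3 -m creep '{"slide":[[0.006,0,0.005],[0.006,0,0.005],[0,0.002,0.006],[0,0.003,0.006],[0,0.004,0.006],[0,0,0]],"twist":[[6,0,0],[6,0,0],[6,0,0],[6,0,0],[5,0,0],[0,0,0]],"hand":[1,1,1,1,1,1]}'; python3 log.py
```

```text
time: 7.98
tcp_pos: [0.5918, -0.0506, 0.2274]
tool_rot: [[0.086, 0.842, -0.532], [0.996, -0.082, 0.032], [-0.016, -0.533, -0.846]]
contact_force: [-0.6, 0.2, -12.4]
finger_gap: 0.0121
t 7.9833 grip [ 0.602 -0.051  0.243] yaw y -5.539893307037803 rear-up -32.20060098185727 roll -0.925272171577115 q [ 20.545  40.473 -32.064  62.46   13.795 113.751 -13.993] f [ -0.606   0.206 -12.361] 0.012146210322256296
```

```bash
python3 -m creep '{"slide":[[0.012,0,0],[-0.012,0,0],[0.012,0,0],[-0.012,0,0],[0,0,0]],"twist":[[1.5,0,0],[1,0,0],[0,0,0],[0,0,0],[0,0,0]],"hand":[1,1,1,1,1]}'; python3 log.py
python3 - <<'E'
from h import *
a,_=snap('top','t2'); b,_=snap('scene','s2')
print(proj('top',[.58,-.05,.1]),proj('scene',[.58,-.05,.1]))
f=lambda im,P,s,n: cv2.resize(im[int(P[1])-s:int(P[1])+s,int(P[0])-s:int(P[0])+s],(400,400),interpolation=cv2.INTER_CUBIC)
c=np.hstack([f(a,proj('top',[.58,-.05,.1]),60,0),f(b,proj('scene',[.58,-.05,.1]),60,0)]); cv2.imwrite('pics/c2.png',c[:,:,::-1])
E
```

```text
time: 8.4
tcp_pos: [0.5959, -0.0437, 0.2235]
tool_rot: [[0.079, 0.828, -0.555], [0.997, -0.071, 0.036], [-0.009, -0.556, -0.831]]
contact_force: [-1.5, -3.9, -7.6]
finger_gap: 0.012
t 8.4 grip [ 0.606 -0.044  0.239] yaw y -4.900411204158765 rear-up -33.788645169705205 roll -0.5356091135239299 q [ 19.004  42.086 -31.001  60.662  13.241 115.181 -13.779] f [-1.502 -3.897 -7.608] 0.01204498379248671
[339.83039688 217.00895786] [353.87674044 250.47513278]
```

View pics/c2.png

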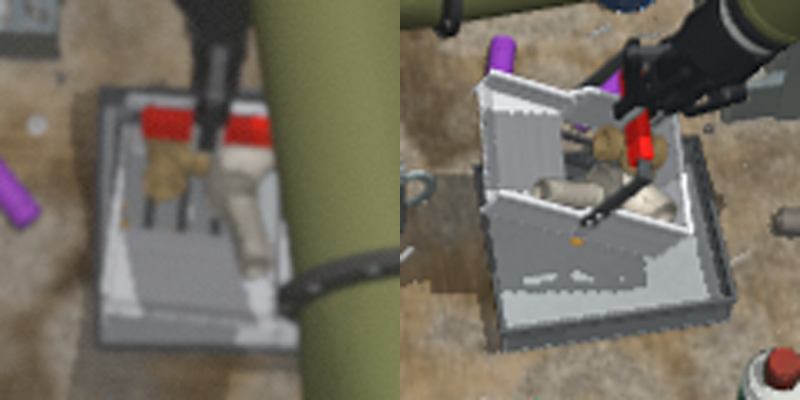

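The sheet is already clear; the fittings are all inside at the rear, and one slug shows in the tray at (575,240). I shake more and then level out to see the tray.

```bash
python3 -m creep '{"slide":[[0.015,0,0],[-0.02,0,0],[0.02,0,0],[-0.02,0,0],[0.02,0.01,0],[-0.02,-0.01,0],[0.02,0.01,-0.01],[-0.02,-0.01,0.01]],"twist":[[-1.5,0,0],[0,0,0],[0,0,0],[0,0,0],[0,0,0],[0,0,0],[0,0,0],[0,0,0]],"hand":[1,1,1,1,1,1,1,1]}'
python3 -m creep '{"slide":[[0,0.012,0],[0,-0.012,0],[0.015,0.012,-0.01],[-0.015,-0.012,0.01],[0,0,0],[0,0,0]],"twist":[[0,0,0],[0,0,0],[0,0,0],[0,0,0],[0,0,0],[0,0,0]],"hand":[1,1,1,1,1,1]}'
python3 log.py
python3 - <<'E'
from h import *
a,_=snap('top','t3'); b,_=snap('scene','s3')
f=lambda im,P,s: cv2.resize(im[int(P[1])-s:int(P[1])+s,int(P[0])-s:int(P[0])+s],(400,400),interpolation=cv2.INTER_CUBIC)
c=np.hstack([f(a,proj('top',[.58,-.05,.1]),50),f(b,proj('scene',[.58,-.05,.1]),50)]); cv2.imwrite('pics/c3.png',c[:,:,::-1])
for n in('top','scene'):
    print(n,[(np.round(r['location'],0),round(r['conf'],2),at_z(n,r['location'],.007).round(3)) for r in finder.find_in(n,'slug_1')])
E
```

```text
time: 9.17
tcp_pos: [0.5981, -0.031, 0.2298]
tool_rot: [[0.061, 0.859, -0.508], [0.998, -0.049, 0.039], [0.008, -0.509, -0.86]]
contact_force: [4.4, 15.5, -8.3]
finger_gap: 0.0121
time: 9.67
tcp_pos: [0.5925, -0.0304, 0.2235]
tool_rot: [[0.056, 0.856, -0.514], [0.998, -0.046, 0.032], [0.004, -0.515, -0.857]]
contact_force: [0.5, 2.3, -7.0]
finger_gap: 0.0119
t 9.6667 grip [ 0.602 -0.031  0.24 ] yaw y -3.0662069697956356 rear-up -31.006762466176497 roll 0.23504417685410808 q [ 19.395  39.49  -31.88   63.942  12.751 111.815 -13.266] f [ 0.509  2.251 -7.002] 0.011863145783438923
top []
scene []
```

View pics/c3.png

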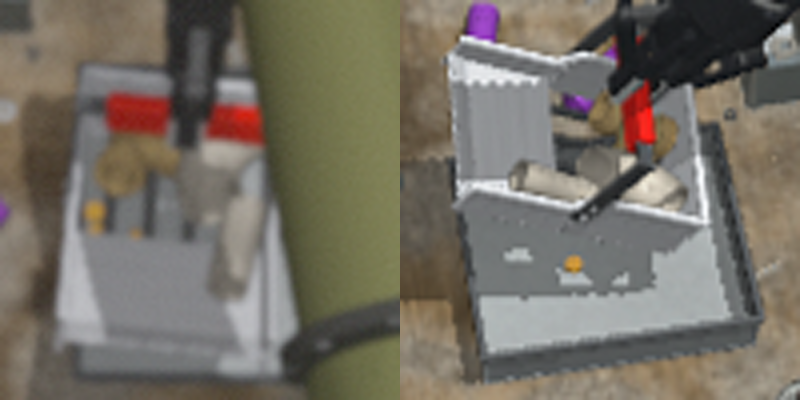

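```bash
python3 -m creep '{"slide":[[-0.015,0,0],[-0.015,0,0],[0.01,0,-0.01],[-0.012,0,0],[0.012,0,0],[-0.012,-0.01,-0.015],[0.012,0,-0.015],[-0.005,-0.01,-0.015]],"twist":[[-2,0,0],[-2,0,0],[-2,0,0],[-2,0,0],[-4,0,0],[-4,0,0],[-4,0,0],[-4,0,0]],"hand":[1,1,1,1,1,1,1,1]}'
python3 -m creep '{"slide":[[0,-0.01,-0.02],[0,-0.01,-0.03],[0,0,-0.03],[0,0,-0.03],[0,0,-0.03],[0,0,-0.03],[0,0,0],[0,0,0]],"twist":[[0,0,0],[0,0,0],[0,0,0],[0,0,0],[0,0,0],[0,0,0],[0,0,0],[0,0,0]],"hand":[1,1,1,1,1,1,1,1]}'
python3 log.py
python3 - <<'E'
from h import *
a,_=snap('top','t4'); b,_=snap('scene','s4')
f=lambda im,P,s: cv2.resize(im[int(P[1])-s:int(P[1])+s,int(P[0])-s:int(P[0])+s],(400,400),interpolation=cv2.INTER_CUBIC)
c=np.hstack([f(a,proj('top',[.58,-.05,.1]),60),f(b,proj('scene',[.58,-.05,.1]),60)]); cv2.imwrite('pics/c4.png',c[:,:,::-1])
for n in('top','scene'):
    print(n,[(np.round(r['location'],0),round(r['conf'],2),at_z(n,r['location'],.007).round(3)) for r in finder.find_in(n,'slug_1')])
E
```

```text
time: 10.53
tcp_pos: [0.5876, -0.0548, 0.2807]
tool_rot: [[0.057, 0.992, -0.112], [0.998, -0.056, 0.013], [0.006, -0.113, -0.994]]
contact_force: [0.1, 4.6, -6.6]
finger_gap: 0.012
time: 11.2
tcp_pos: [0.5713, -0.0509, 0.47]
tool_rot: [[0.055, 0.991, -0.118], [0.998, -0.055, 0.004], [-0.002, -0.118, -0.993]]
contact_force: [-0.2, 0.4, -8.3]
finger_gap: 0.0122
t 11.2 grip [ 0.574 -0.051  0.489] yaw y -3.1862887121445076 rear-up -6.780211700710011 roll -0.12510624127596393 q [ 27.473  17.637 -35.912  60.166   9.789 111.88   -7.777] f [-0.178  0.422 -8.344] 0.012188851660619593
top []
scene []
```

View pics/c4.png

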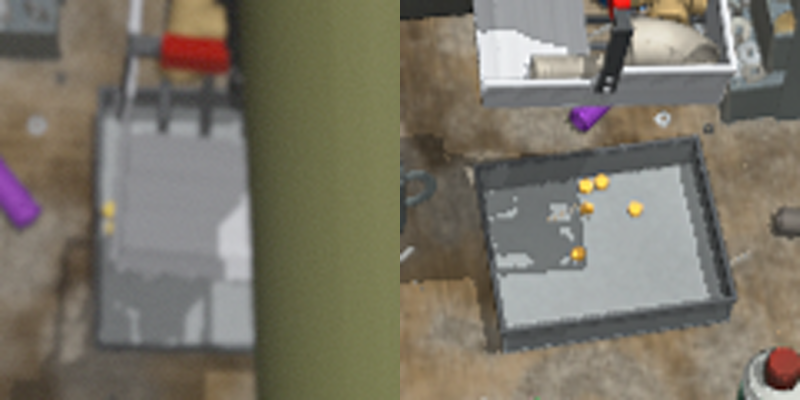

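All five slugs lie in the tray: (586,186), (602,182), (587,208), (635,208), (578,254). The tee, elbow and nipple are still in the basket. Next I go to the bin, turning the basket to about -100° yaw.

```bash
python3 -m creep '{"slide":[[-0.024,-0.010,0],[-0.025,-0.007,0],[-0.026,-0.004,0],[-0.026,-0.001,0],[-0.026,0.002,0.01],[-0.0255,0.0055,0.01],[-0.0245,0.009,0.01],[-0.0235,0.0115,0.01]],"twist":[[0,0,7],[0,0,7],[0,0,7],[0,0,7],[0,0,7],[0,0,7],[0,0,7],[0,0,7]],"hand":[1,1,1,1,1,1,1,1]}'
python3 log.py
python3 -m creep '{"slide":[[-0.022,0.0145,0.01],[-0.02,0.017,0.01],[-0.018,0.019,0.01],[-0.0155,0.021,0.01],[-0.0125,0.023,0.01],[-0.01,0.024,0.01],[0,0,0]],"twist":[[0,0,7],[0,0,7],[0,0,7],[0,0,7],[0,0,7],[0,0,7],[0,0,0]],"hand":[1,1,1,1,1,1,1]}'
python3 log.py
```

```text
time: 12.07
tcp_pos: [0.4681, -0.2362, 0.4223]
tool_rot: [[0.858, 0.494, -0.141], [0.501, -0.865, 0.017], [-0.114, -0.085, -0.99]]
contact_force: [0.9, -0.3, -7.6]
finger_gap: 0.0117
t 12.0667 grip [ 0.471 -0.237  0.441] yaw y -60.250361816082695 rear-up -4.917786535876339 roll -6.54011015713031 q [ 41.644   8.926 -22.572  74.165   5.349 105.53  -39.815] f [ 0.918 -0.278 -7.564] 0.011730719445685045
time: 12.65
tcp_pos: [0.3706, -0.3838, 0.3519]
tool_rot: [[0.957, -0.24, -0.162], [-0.238, -0.971, 0.033], [-0.165, 0.007, -0.986]]
contact_force: [-2.6, -1.2, -7.7]
finger_gap: 0.0121
t 12.65 grip [ 0.374 -0.384  0.371] yaw y -103.8772956253728 rear-up 0.43131845558579285 roll -9.515542697322697 q [ 50.499   9.065 -12.025  81.608   6.271  97.983 -65.021] f [-2.569 -1.209 -7.71 ] 0.012085492577568635
```

```bash
cat > go.py <<'E'
# usage: go.py gx gy gz yaw tilt(mouth-down deg)
import sys; from h import *
from scipy.spatial.transform import Rotation as Ro
np.set_printoptions(precision=4,suppress=True)
gx,gy,gz,yaw,ph=map(float,sys.argv[1:6]); s=env.state();R=np.array(s['tool_rot']);p=np.array(s['tcp_pos'])
B=(Ro.from_euler('z',yaw,degrees=True)*Ro.from_euler('y',-ph,degrees=True)).as_matrix()  # basket axes, mouth(-x) down for ph>0
T=np.stack([B[:,1],B[:,0],-B[:,2]],1); tp=np.array([gx,gy,gz])+T[:,2]*.019
print('slide',R.T@(tp-p),'twist',Ro.from_matrix(R.T@T).as_rotvec(degrees=True))
E
python3 go.py .416 -.38 .25 -101 0
```

```text
slide [ 0.0626 -0.0154  0.112 ] twist [ 0.1854  9.5244 -2.906 ]
```

```bash
python3 -m creep '{"slide":[[0.012,-0.003,0.022],[0.012,-0.003,0.022],[0.012,-0.003,0.022],[0.012,-0.003,0.022],[0.012,-0.003,0.022],[0,0,0],[0,0,0]],"twist":[[0,2,-0.6],[0,2,-0.6],[0,2,-0.6],[0,2,-0.6],[0,2,-0.6],[0,0,0],[0,0,0]],"hand":[1,1,1,1,1,1,1]}'
python3 log.py; python3 go.py .416 -.38 .24 -101 0
```

```text
time: 13.23
tcp_pos: [0.4116, -0.3764, 0.218]
tool_rot: [[0.98, -0.197, -0.004], [-0.197, -0.98, 0.014], [-0.007, -0.013, -1.0]]
contact_force: [-0.1, -1.1, -7.7]
finger_gap: 0.0121
t 13.2333 grip [ 0.412 -0.377  0.237] yaw y -101.34307948405686 rear-up -0.7302762566394246 roll -0.3861420750029707 q [ 51.721   8.707 -12.95   96.615   1.523  75.581 -62.824] f [-0.132 -1.092 -7.658] 0.012082605575685055
slide [ 0.005   0.0026 -0.003 ] twist [-0.7314  0.384  -0.3406]
```

```bash
python3 -m creep '{"slide":[[0.002,0,0],[0.002,0,0],[0,0.001,-0.001],[0,0.001,-0.001],[0,0.001,-0.001],[0,0.001,-0.001],[0,0,0],[0,0,0]],"twist":[[-7,0,0],[-7,0,0],[-7,0,0],[-7,0,0],[-7,0,0],[-7,0,0],[-7,0,0],[-7,0,0]],"hand":[1,1,1,1,1,1,1,1]}'
python3 log.py; python3 go.py .416 -.38 .24 -101 65
```

```text
time: 13.9
tcp_pos: [0.4122, -0.3833, 0.2329]
tool_rot: [[0.975, -0.134, -0.176], [-0.22, -0.538, -0.814], [0.014, 0.833, -0.554]]
contact_force: [-1.1, -0.3, -9.0]
finger_gap: 0.0119
t 13.9 grip [ 0.416 -0.368  0.243] yaw y -103.95595771575348 rear-up 56.37116320239614 roll 0.8164740904103988 q [  30.344    7.963  -23.979  115.882   61.388   77.952 -122.903] f [-1.079 -0.342 -8.996] 0.011883656749913148
slide [0.0035 0.0065 0.0115] twist [-8.6157  1.1086 -1.5597]
```

```bash
python3 -m creep '{"slide":[[0,0,0.005],[0,0,0.005],[0,0.008,0],[0,-0.008,0],[0,0,0]],"twist":[[-6,0,-1],[-4,0,0],[0,0,0],[0,0,0],[0,0,0]],"hand":[1,1,1,1,1]}'
python3 log.py; python3 go.py .416 -.38 .24 -101 70
python3 - <<'E'
from h import *
a,_=snap('top','t5'); b,_=snap('scene','s5')
f=lambda im,P,s: cv2.resize(im[int(P[1])-s:int(P[1])+s,int(P[0])-s:int(P[0])+s],(400,400),interpolation=cv2.INTER_CUBIC)
c=np.hstack([f(a,proj('top',[.42,-.35,.1]),65),f(b,proj('scene',[.42,-.35,.1]),65)]); cv2.imwrite('pics/c5.png',c[:,:,::-1])
E
```

```text
time: 14.32
tcp_pos: [0.4167, -0.3852, 0.2259]
tool_rot: [[0.979, -0.089, -0.184], [-0.205, -0.396, -0.895], [0.007, 0.914, -0.406]]
contact_force: [-0.6, 0.8, -4.3]
finger_gap: 0.0121
t 14.3167 grip [ 0.42  -0.368  0.234] yaw y -102.68613164411482 rear-up 66.06746367329907 roll 0.390779759883402 q [  26.713   13.671  -24.242  117.944   70.709   84.168 -132.093] f [-0.614  0.83  -4.31 ] 0.01209342968686184
slide [-0.0014  0.0122  0.0087] twist [-3.9297  0.6012 -0.6639]
```

View pics/c5.png

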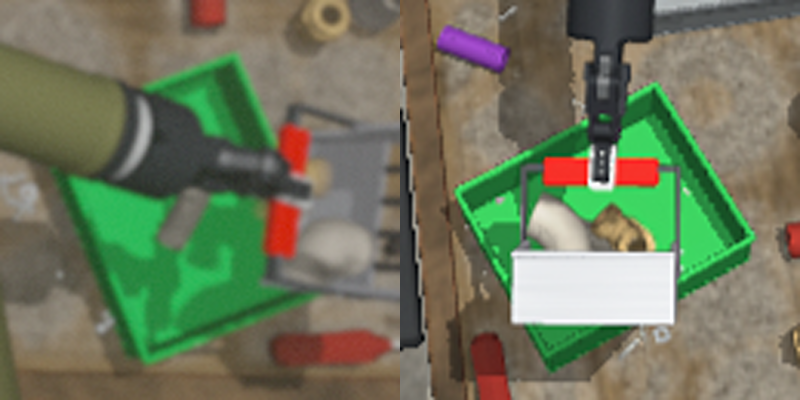

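The nipple is in the bin, but the tee and elbow are still in the basket, so I shake and tilt a little more.

```bash
python3 -m creep '{"slide":[[0.01,0.015,0],[-0.01,-0.02,0],[0.01,0.02,0],[-0.01,-0.02,0],[0.01,0.02,0.0],[-0.01,-0.015,0],[0,0,0],[0,0,0]],"twist":[[-4,0,0],[-2,0,0],[0,0,0],[0,0,0],[0,0,0],[0,0,0],[0,0,0],[0,0,0]],"hand":[1,1,1,1,1,1,1,1]}'
python3 log.py; python3 go.py .416 -.38 .24 -101 72
python3 - <<'E'
from h import *
a,_=snap('top','t6'); b,_=snap('scene','s6')
for n in('top','scene'):
  for l in ('tee_a','elbow_a','nipple_a'):
    d=np.load(f'pics/{n[0]}6.npy')
    print(n,l,[(np.round(r['location'],0),round(r['conf'],2),at_depth(n,r['location'],d).round(3)) for r in finder.find_in(n,l)][:3])
E
```

```text
time: 15.08
tcp_pos: [0.4146, -0.3939, 0.244]
tool_rot: [[0.975, -0.096, -0.2], [-0.22, -0.28, -0.934], [0.034, 0.955, -0.294]]
contact_force: [0.7, 0.3, -2.3]
finger_gap: 0.0119
t 15.0833 grip [ 0.418 -0.376  0.25 ] yaw y -108.92371050201821 rear-up 72.8751776591853 roll 1.9276347644314709 q [  25.055   16.069  -23.364  118.245   75.709   89.269 -136.941] f [ 0.735  0.266 -2.286] 0.011942187030932685
slide [-0.0015 -0.0081  0.0069] twist [ 0.9035  1.0327 -2.3486]
top tee_a []
top elbow_a [(array([444., 305.]), 0.83, array([ 0.353, -0.341,  0.044]))]
top nipple_a [(array([454., 287.]), 0.71, array([ 0.405, -0.376,  0.029])), (array([282., 211.]), 0.69, array([0.61 , 0.11 , 0.025])), (array([262., 246.]), 0.49, array([0.507, 0.164, 0.025]))]
scene tee_a [(array([335., 343.]), 0.5, array([ 0.48 , -0.316,  0.03 ]))]
scene elbow_a [(array([296., 351.]), 0.44, array([ 0.362, -0.331,  0.046]))]
scene nipple_a [(array([272., 297.]), 0.74, array([ 0.308, -0.137,  0.026])), (array([353., 218.]), 0.53, array([0.606, 0.116, 0.025])), (array([337., 346.]), 0.2, array([ 0.484, -0.328,  0.032]))]
```

The force now reads 2.3 N, which is the empty basket. All three fittings are found inside the bin at heights 0.03–0.046 m. I raise the basket and level it.

```bash
python3 -m creep '{"slide":[[0,0.03,-0.009],[0,0.03,-0.009],[0,0.03,-0.01],[0,0.02,-0.01],[0,0.01,-0.01],[0,0,0],[0,0,0],[0,0,0]],"twist":[[0,0,0],[0,0,0],[7,0,0],[7,0,0],[7,0,0],[7,0,0],[7,0,0],[7,0,0]],"hand":[1,1,1,1,1,1,1,1]}'
python3 -m creep '{"slide":[[0,0,0],[0,0,0],[0,0,0],[0,0,0],[0,0,0],[0,0,0]],"twist":[[7,0,0],[7,0,0],[7,0,0],[7,0,0],[5,0,0],[0,0,0]],"hand":[1,1,1,1,1,1]}'
python3 log.py; python3 go.py .42 -.38 .35 -101 0
python3 - <<'E'
from h import *
a,_=snap('top','t7'); b,_=snap('scene','s7')
f=lambda im,P,s: cv2.resize(im[int(P[1])-s:int(P[1])+s,int(P[0])-s:int(P[0])+s],(400,400),interpolation=cv2.INTER_CUBIC)
c=np.hstack([f(a,proj('top',[.45,.33,.0]),60),f(b,proj('scene',[.42,-.35,.1]),80)]); cv2.imwrite('pics/c7.png',c[:,:,::-1])
for n in ('top','scene'):
    im=(a if n=='top' else b).astype(int); d=np.load(f'pics/{n[0]}7.npy')
    m,R,t=model(n); v,u=np.mgrid[:480,:640]
    W=(np.stack([(u-m['cx'])/m['fx']*d,(v-m['cy'])/m['fy']*d,d],-1)-t)@R
    k=(np.abs(W[...,0]-.46)<.16)&(np.abs(W[...,1]-.335)<.12)&(W[...,2]<.015)&(im.max(-1)<75)&(d>0)
    k=cv2.morphologyEx(k.astype(np.uint8),cv2.MORPH_OPEN,np.ones((3,3)))
    nn,lab,st,ce=cv2.connectedComponentsWithStats(k); i=1+st[1:,4].argmax(); P=W[lab==i]
    print(n,st[i],cv2.minAreaRect((P[:,:2]*1000).astype(np.float32)),P.mean(0))
E
```

```text
time: 16.15
tcp_pos: [0.4136, -0.3802, 0.3718]
tool_rot: [[0.98, -0.179, -0.088], [-0.199, -0.852, -0.485], [0.012, 0.493, -0.87]]
contact_force: [-0.6, -0.9, -3.0]
finger_gap: 0.0121
time: 16.65
tcp_pos: [0.4069, -0.3839, 0.3793]
tool_rot: [[0.979, -0.201, 0.027], [-0.203, -0.977, 0.073], [0.012, -0.077, -0.997]]
contact_force: [-1.5, -0.8, -3.4]
finger_gap: 0.012
t 16.65 grip [ 0.406 -0.385  0.398] yaw y -101.65614291216833 rear-up -4.389326640670657 roll 0.6690054318292585 q [ 47.53    7.248  -4.844  80.014  -3.506  94.446 -59.188] f [-1.521 -0.756 -3.375] 0.012000968625234774
slide [ 0.0114 -0.0027  0.0488] twist [-4.3851 -0.6958 -0.6815]
top [ 164  216   71   90 5301] ((467.7750244140625, 341.49505615234375), (178.54449462890625, 246.02366638183594), 87.5225601196289) [0.46570623 0.34079198 0.00361496]
scene [ 269  153   72   45 2644] ((469.15924072265625, 341.6699523925781), (188.70993041992188, 247.69369506835938), 86.69506072998047) [0.46687852 0.33725737 0.00523195]
```

View pics/c7.png

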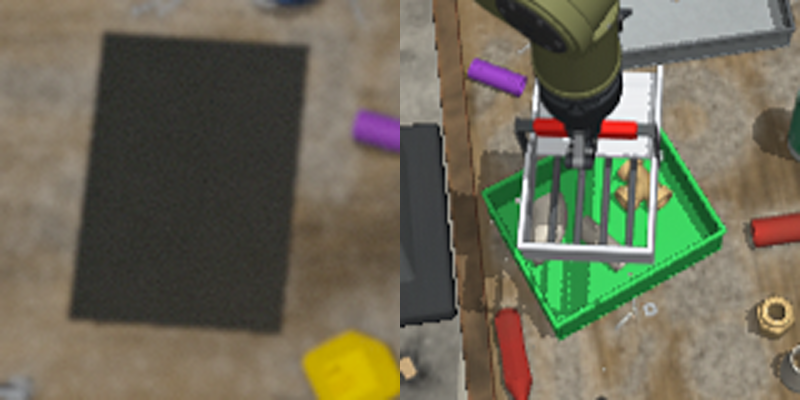

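```bash
python3 -m creep '{"slide":[[0.005,-0.037,0],[0.0095,-0.0365,0],[0.014,-0.035,0.004],[0.018,-0.033,0.005],[0.022,-0.0305,0.005],[0.0255,-0.0275,0.005],[0.0285,-0.0245,0.005],[0.0315,-0.0205,0.005]],"twist":[[-2,0,-7],[-2,0,-7],[0,0,-7],[0,0,-7],[0,0,-7],[0,0,-7],[0,0,-7],[0,0,-7]],"hand":[1,1,1,1,1,1,1,1]}'
python3 -m creep '{"slide":[[0.0335,-0.0165,0.005],[0.0355,-0.0125,0.005],[0,0,0]],"twist":[[0,0,-7],[0,0,-7],[0,0,0]],"hand":[1,1,1]}'
python3 log.py; python3 go.py .466 .340 .30 -4 0
```

```text
time: 17.42
tcp_pos: [0.5038, -0.0812, 0.3502]
tool_rot: [[0.705, 0.709, 0.016], [0.709, -0.704, -0.031], [-0.011, 0.033, -0.999]]
contact_force: [0.8, 0.4, -3.7]
finger_gap: 0.012
time: 17.67
tcp_pos: [0.5255, 0.011, 0.3374]
tool_rot: [[0.488, 0.873, 0.019], [0.873, -0.487, -0.035], [-0.021, 0.034, -0.999]]
contact_force: [-1.7, 1.4, -1.7]
finger_gap: 0.0118
t 17.6667 grip [0.525 0.012 0.356] yaw y -29.153689341041495 rear-up 1.9387523048682327 roll -1.2247427427630215 q [ 23.374   1.849 -29.491  90.609   3.034  86.91  -35.413] f [-1.732  1.434 -1.671] 0.01184787572331705
slide [ 0.2593 -0.214   0.0437] twist [  1.6381   1.6311 -25.171 ]
```

```bash
python3 -m creep '{"slide":[[0.0285,-0.0235,0.005],[0.0305,-0.021,0.005],[0.032,-0.018,0.005],[0.0335,-0.0155,0.005],[0.035,-0.0125,0.005],[0.036,-0.0095,0.005],[0.036,-0.0095,0.005],[0.03,-0.008,0.005]],"twist":[[0.4,0.4,-5],[0.4,0.4,-5],[0.4,0.4,-5],[0.4,0.4,-5],[0,0,-5],[0,0,0],[0,0,0],[0,0,0]],"hand":[1,1,1,1,1,1,1,1]}'
python3 -m creep '{"slide":[[0,0,0]],"twist":[[0,0,0]],"hand":[1]}'
python3 log.py; python3 go.py .466 .340 .119 -4 0
```

```text
time: 18.33
tcp_pos: [0.455, 0.3043, 0.29]
tool_rot: [[0.028, 0.999, 0.02], [0.999, -0.027, -0.028], [-0.027, 0.02, -0.999]]
contact_force: [-0.1, 1.2, -3.2]
finger_gap: 0.0118
time: 18.42
tcp_pos: [0.4484, 0.3132, 0.2892]
tool_rot: [[0.012, 1.0, 0.019], [1.0, -0.012, -0.025], [-0.025, 0.02, -0.999]]
contact_force: [-1.0, -0.1, -1.2]
finger_gap: 0.0118
t 18.4167 grip [0.448 0.314 0.308] yaw y -0.6872474232732803 rear-up 1.122011414116253 roll -1.4434577888255156 q [  3.206   7.953 -46.118  91.532   7.597  83.173 -44.265] f [-1.017 -0.058 -1.195] 0.011807560887444689
slide [0.0318 0.0136 0.1888] twist [1.163  1.4109 3.2983]
```

```bash
python3 -m creep '{"slide":[[0.011,0.0045,0.02],[0.011,0.0045,0.025],[0.01,0.0045,0.025],[0,0,0.025],[0,0,0.025],[0,0,0.015],[0,0,0]],"twist":[[0.4,0.5,1.1],[0.4,0.5,1.1],[0.4,0.4,1.1],[0,0,0],[0,0,0],[0,0,0],[0,0,0]],"hand":[1,1,1,1,1,1,1]}'
python3 log.py; python3 go.py .466 .340 .1225 -4 0
```

```text
time: 19.0
tcp_pos: [0.4505, 0.3574, 0.1525]
tool_rot: [[0.033, 0.999, 0.02], [0.999, -0.033, -0.009], [-0.009, 0.02, -1.0]]
contact_force: [-0.6, -0.2, -3.0]
finger_gap: 0.0121
t 19.0 grip [0.45  0.358 0.171] yaw y -1.8971305060976085 rear-up 1.1694622731898288 roll -0.5006392141298769 q [ -2.674  17.19  -45.75   99.083  14.412  68.957 -54.2  ] f [-0.564 -0.249 -3.02 ] 0.012066636119221404
slide [-0.0164  0.0151  0.0494] twist [1.1785 0.4792 2.0977]
```

```bash
python3 -m creep '{"slide":[[-0.007,0.006,0.008],[-0.007,0.007,0.01],[-0.002,0.002,0.01],[0,0,0.008],[0,0,0.004],[0,0,0]],"twist":[[0.6,0.3,1],[0.6,0.2,1],[0,0,0],[0,0,0],[0,0,0],[0,0,0]],"hand":[1,1,1,1,1,1]}'
python3 log.py; python3 go.py .466 .340 .1225 -4 0
```

```text
time: 19.5
tcp_pos: [0.4665, 0.34, 0.113]
tool_rot: [[0.067, 0.998, 0.007], [0.998, -0.067, -0.0], [-0.0, 0.007, -1.0]]
contact_force: [0.4, -0.3, -1.4]
finger_gap: 0.0119
t 19.5 grip [0.466 0.34  0.132] yaw y -3.841400780403191 rear-up 0.37996829548154876 roll -0.0009292136505087323 q [ -1.59   19.835 -44.089 100.903  15.397  65.118 -54.319] f [ 0.441 -0.339 -1.375] 0.011907149543521322
slide [ 0.     -0.0006  0.0095] twist [0.38   0.0004 0.1586]
```

```bash
python3 -m creep '{"slide":[[0,0,0.004],[0,0,0.003],[0,0,0.002],[0,0,0]],"twist":[[0.3,0,0],[0,0,0],[0,0,0],[0,0,0]],"hand":[1,1,1,1]}'
python3 log.py
```

```text
time: 19.83
tcp_pos: [0.4676, 0.3417, 0.1076]
tool_rot: [[0.067, 0.998, 0.004], [0.998, -0.067, 0.001], [0.001, 0.004, -1.0]]
contact_force: [-0.5, -2.0, -0.6]
finger_gap: 0.0118
t 19.8333 grip [0.468 0.342 0.127] yaw y -3.826430161666722 rear-up 0.21425207075616629 roll 0.07363439081784204 q [ -1.825  20.493 -43.952 100.859  15.708  64.729 -54.531] f [-0.519 -2.026 -0.591] 0.011789126665396416
```

```bash
python3 -m creep '{"slide":[[0,0,0.003],[0,0,0.003],[0,0,0]],"twist":[[0,0,0],[0,0,0],[0,0,0]],"hand":[1,1,1]}'
python3 log.py
```

```text
time: 20.08
tcp_pos: [0.4684, 0.3454, 0.1067]
tool_rot: [[0.065, 0.998, 0.008], [0.998, -0.065, 0.005], [0.005, 0.008, -1.0]]
contact_force: [-0.2, -1.7, -1.7]
finger_gap: 0.0123
t 20.0833 grip [0.468 0.345 0.126] yaw y -3.7326835320886183 rear-up 0.4581280960125179 roll 0.309653643142987 q [ -2.103  20.656 -43.957 100.803  15.909  64.343 -54.793] f [-0.17  -1.724 -1.674] 0.012289174711401795
```

```bash
python3 -m creep '{"slide":[[0,0,0.006],[0,0,0.005]],"twist":[[0,0,0],[0,0,0]],"hand":[1,1]}'
python3 log.py
python3 - <<'E'
from h import *
np.set_printoptions(precision=4,suppress=True)
b,d=snap('scene','s8'); b0=cv2.imread('pics/scene0.png')[:,:,::-1].astype(int); d0=np.load('pics/scene0.npy')
m,R,t=model('scene'); v,u=np.mgrid[:480,:640]
for im,dd in ((b0,d0),(b.astype(int),d)):
    W=(np.stack([(u-m['cx'])/m['fx']*dd,(v-m['cy'])/m['fy']*dd,dd],-1)-t)@R
    k=(np.abs(W[...,0]-.46)<.12)&(np.abs(W[...,1]-.335)<.1)&(im[...,0]>140)&(im[...,1]<90)&(im[...,2]<90)
    z=W[k][:,2]; w=(np.abs(W[...,0]-.46)<.12)&(np.abs(W[...,1]-.335)<.09)&(im.min(-1)>200)&(W[...,2]>.03)&(W[...,2]<.09)
    print(k.sum(),np.percentile(z,[50,80,95]),w.sum(),np.percentile(W[w][:,2],[50,80,90]))
c=cv2.resize(b[100:220,230:390],(800,600),interpolation=cv2.INTER_CUBIC); cv2.imwrite('pics/s8c.png',c[:,:,::-1])
E
```

```text
time: 20.25
tcp_pos: [0.4694, 0.3496, 0.1044]
tool_rot: [[0.064, 0.998, 0.013], [0.998, -0.064, 0.008], [0.009, 0.013, -1.0]]
contact_force: [-16.3, -20.6, 49.9]
finger_gap: 0.0117
t 20.25 grip [0.469 0.349 0.123] yaw y -3.6942814917598983 rear-up 0.739863930257225 roll 0.49548306973088285 q [ -2.48   20.976 -43.942 100.767  16.311  63.853 -55.279] f [-16.25  -20.577  49.92 ] 0.011684777364526298
90 [0.1318 0.1356 0.1385] 158 [0.0586 0.063  0.0662]
63 [0.1322 0.136  0.1392] 125 [0.0577 0.0644 0.0673]
```

View pics/s8c.png

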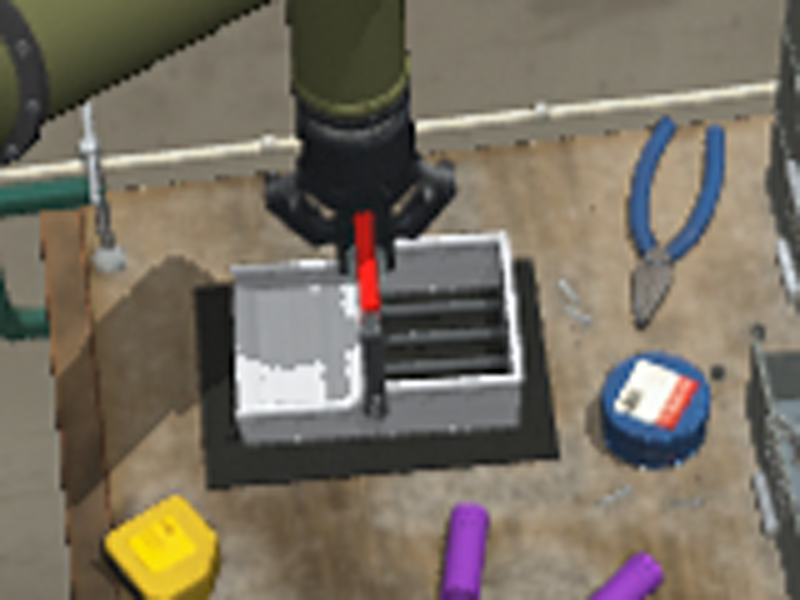

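The basket is seated on the mat: depths match the start, and it sits about 1 cm off centre and is empty. I relieve the push, then open and retreat.

```bash
python3 -m creep '{"slide":[[-0.002,0,-0.002],[0,0,0],[0,0,0],[0,0,0],[0,0,0],[0,0,0],[0,0,0],[0,0,0]],"twist":[[0,0,0],[0,0,0],[0,0,0],[0,0,0],[0,0,0],[0,0,0],[0,0,0],[0,0,0]],"hand":[1,1,-1,-1,-1,-1,-1,-1]}' 40
python3 -m creep '{"slide":[[0,0,-0.01],[0,0,-0.02],[0,0,-0.03],[0,0,-0.04],[0,0,-0.04],[0,0,-0.04],[-0.02,0,-0.02],[0,0,0]],"twist":[[0,0,0],[0,0,0],[0,0,0],[0,0,0],[0,0,0],[0,0,0],[0,0,0],[0,0,0]],"hand":[-1,-1,-1,-1,-1,-1,-1,-1]}'
python3 - <<'E'
from h import *
np.set_printoptions(precision=4,suppress=True)
b,d=snap('scene','s9'); a,_=snap('top','t9')
m,R,t=model('scene'); v,u=np.mgrid[:480,:640]; im=b.astype(int)
W=(np.stack([(u-m['cx'])/m['fx']*d,(v-m['cy'])/m['fy']*d,d],-1)-t)@R
k=(np.abs(W[...,0]-.46)<.12)&(np.abs(W[...,1]-.335)<.1)&(im[...,0]>140)&(im[...,1]<90)&(im[...,2]<90)&(W[...,2]>.09)
print('grip',W[k].mean(0),np.median(W[k][:,2]),cv2.minAreaRect((W[k][:,:2]*1000).astype(np.float32)))
for l in('spray_can','flux_tin','mug'):
  print(l,[(np.round(r['location']),at_depth('scene',r['location'],d).round(3)) for r in finder.spot_point('scene',l)[:1]])
cv2.imwrite('pics/c9.png',cv2.resize(b[120:420,230:450],(586,800) if 0 else (440,600),interpolation=cv2.INTER_CUBIC)[:,:,::-1])
E
```

```text
time: 20.97
tcp_pos: [0.4706, 0.3497, 0.1072]
tool_rot: [[0.064, 0.998, 0.018], [0.998, -0.064, 0.012], [0.013, 0.017, -1.0]]
contact_force: [-0.7, -0.3, 0.1]
finger_gap: 0.0826
time: 21.63
tcp_pos: [0.4632, 0.3268, 0.3171]
tool_rot: [[0.059, 0.998, 0.012], [0.998, -0.059, 0.01], [0.011, 0.011, -1.0]]
contact_force: [1.1, -0.1, -0.6]
finger_gap: 0.0853
grip [0.4714 0.348  0.1319] 0.1320032913414393 ((471.428955078125, 347.9905090332031), (104.41173553466797, 12.342246055603027), 86.97010040283203)
spray_can [(array([400., 325.]), array([ 0.677, -0.304,  0.071]))]
flux_tin [(array([359., 183.]), array([0.649, 0.246, 0.041]))]
mug [(array([286., 255.]), array([ 0.369, -0.014,  0.066]))]
```

View pics/c9.png

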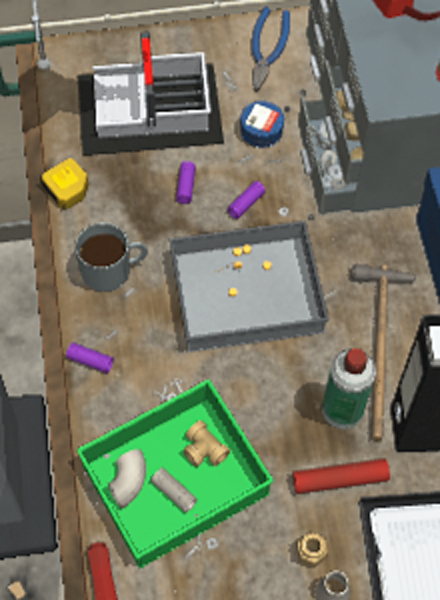

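The basket stands upright and empty on the mat at about (150,95). The five slugs lie in the tray around (240,265), and the tee, elbow and nipple lie in the bin. I hand in.

```bash
python3 -c "
from bench import env; print(env.close_job())"
```

```text
the job is handed in; nothing more can be done
None
```

I gripped the basket by its red grip, leaned it back about 33° over the tray and shook it. I then tipped the fittings into the green bin, put the basket back on its mat, and handed the job in at about 22 s.

**Last checks:** The final picture shows:
- All five slugs lie in the tray and the tee, elbow and nipple lie in the bin.
- The empty basket stands upright on the mat, with its grip about 10 mm from the mat's centre at its starting height.
- The mug, tin and spray can look unmoved. The finder put the tin 11 mm and the mug 9 mm from its first readings, probably its own scatter. The spray can agreed within 3 mm.

**What did not go cleanly:**
- The first tip of about 66° released only the nipple. The tee and elbow needed more tilt and a shake.
- Setting down pressed the basket onto the mat with about 50 N, with the whole wrist reading about 56 N, before I eased off. That is under the 120 N wrist limit. The 40 N limit covers the arm and gripper body, and I took it not to apply to this push through the held basket.
- The slug finder returned nothing, so I counted the slugs by eye.

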